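# Move the lift-off guard door to the salt mill's case

### The job

The blue guard door hangs on the empty oak case; move it to the other case, so that it guards the salt mill's switch. Pinch the door's two sprung hinge-pin tabs together to draw the pins and lift the door off, lower it gently between the hinge seats of the mill's case until you feel it rest fully home, then let both pins spring out into their holes and leave the door hanging still. Never force the door against either case, and leave the mill, the vase and the glass bowl undisturbed.

Things in the scene. Friction and masses are not known exactly. Their poses are not given: they have to be found in the camera images.
- door: Blue loose guard door, 0.2-0.35 kg: panel 98 wide (y), 10 thick (x), front and back alike, 4 to 130 below its origin, which is on the hinge axis at mid-width (z up, y along the axis). Round hubs, radius 6, on the axis out to y=+-62. Inside slide two brass pins, radius 3.5: tips at y=+-72 when out, +-62 when drawn. Starts hung on home_box, pins out.
- tabs (a point): On the door, midway between its two black upright tabs, 34 above the hinge axis (axes as the door). Each tab stands on a pin: 18 wide (x), 5 thick (y), reaching 18 above this point and free to 26 below. Outer faces 64 apart with pins out, 44 when both are drawn. Pinching them along y draws the pins (springs 4 N out to 8 N drawn each) and so held they carry the door.
- pin_l (a joint): Draw of the sprung pin on the door's +y side, m: 0 = fully out, 0.010 = fully drawn in. A pin pressing on a cheek beside its hole reads 0.006 to 0.010. Let go too high, the pins press on the cheeks and the door sticks there, not home.
- pin_r (a joint): The same for the pin on the door's -y side.
- home_box: Oak case 160 wide (y), 115 deep, roof 167 high, fixed, open front to its own +x. Origin on the table under its middle, z up. The empty case; the door hangs on it at the start, hinge axis 68 ahead of (+x) and 170 above the origin, in the same seats as at mill_seat. To take the lifted door away forwards or up, clear the cheeks, 14 above the axis.
- mill_box: Oak case 160 wide (y), 115 deep, roof 167 high, fixed, open front to its own +x. Origin on the table under its middle, z up. Holds the salt mill, has no door at first. Its two hinge seats (see mill_seat) are 68 ahead (+x) of the origin. They are set firmly at a height that is not measured: hinge axis 158 to 182 above the table, to be found by feel.
- mill_seat (a point): Middle of mill_box's hinge axis at its mean height, 170 (the true axis is up to 12 above or below); axes as mill_box. Seats, mirrored: V notch (45 deg, open up, half-width 10 at the top) at y=+-52 to 62 takes the hubs; cheek at y=+-64 to 72, top 14 above the axis, has a 10x10 pin hole on the axis, opposite the pin when the hub lies in the V. Side walls outside it end 183 above the table; 104 free between the Vs.
- mill: Electric aluminium salt mill with a small toggle switch, 54 across, 145 tall, standing loose in mill_box; origin at the middle of its underside. To be left alone.
- vase: White ceramic vase, 94 across, 160 tall, loose on a round cork trivet 8 thick; origin at the middle of its underside. To be left alone.
- bowl: Clear glass bowl, 130 across, 60 tall, loose on the table; origin at the middle of its underside. To be left alone.
Not all that is in view belongs to the job. There is more than one size of the door; the one meant has the size given above.

How it is judged:
By the outcome, as a careful person would: the job done as asked, in the order asked, and still so for the second after the job is handed in, with the robot touching nothing.
It also fails if it takes over 61 s, if anything falls off the work surface, if the arm or the gripper's body presses on something with over 40 N, if the wrist force passes 120 N, or if a joint passes its speed limit or range.

### The arm

A 7-joint arm with a two-finger parallel gripper is mounted at the origin on the work surface. World frame = base frame: x ahead of the robot, y to its left, z up, the work surface at z = 0. Lengths are in mm, angles in rad, forces in N, time in s.
With the tool pointing down it reaches from about 400 to 875 mm from the base axis. Payload 4.4 kg.
Tool frame: the origin (TCP) lies on the centre line of the jaws, within the pads' length; the fingertips stand 25 mm ahead of it and the grasp point (between the pads) lies 6 mm ahead of it; z points along the fingers, x is the direction in which the jaws open and shut, and the axes are right-handed (so a half turn about z gives the same grasp; the last joint's range is limited). The gripper opens to 85 mm and grips with 20 to 120 N. Pads are 22 mm wide; open, the fingers measure 114 mm over their backs; the gripper's body (76 mm by 85 mm) begins 54 mm behind the grasp point. The pads swing forward as they close: fully open they stand 13 mm farther back than shut.
Start: joints at [-1.244, 0.628, 0.038, 1.517, -0.027, 0.996, -0.02], TCP at [248.784, 600.52, 256.313] pointing down, gripper open.
Joint ranges: [-3.06, 3.06], [-0.37, 2.12], [-1.25, 1.32], [0.18, 2.47], [-1.1, 4.24], [0.23, 1.98], [-2.94, 2.94]. Speed limits (rad/s): [2.57, 2.57, 3.14, 3.14, 3.14, 3.14, 3.14].

### API

Orientations are given as [roll, pitch, yaw] about the fixed x, y, z axes, in that order (R = Rz(yaw) Ry(pitch) Rx(roll)).
In Python, from cell import ctrl, cams gives the robot as it stands. The module is installed in compiled form; this text tells all that it offers.
- The arm moves only by the tool step_arm, never from a script. Its arguments are lists of equal length, an entry for each row: "linear": the shift along the tool's x, y, z in mm, a list of three; "yaw": the turn about the tool's z in rad; "gripper": the opening, from -1 (shut) to 1 (fully open). A call has 1 to 8 rows; each row is the pose to reach, as a shift and turn from the pose commanded when the call began, along the tool's axes at that moment; what a row does not reach only later rows make up. A row lasts 1/12 s, in which the tool goes at most 41.7 mm and 7.16 degrees, less where a joint would pass 70% of its speed; a pose out of reach is approached as far as the arm can. A call with a gripper value outside its range is refused whole. The fingers move at their own pace and stop on an object; the grip force is fixed at half the most. Time passes only in rows, so rows that repeat a pose let the fingers close. It gives the time, the measured TCP pose, the force and the opening at its end, in the units of the state.
- ctrl.read_state(): the state, without advancing time (a new reading comes with each control period).
- cams.get_image(name): name is "scene" or "top"; returns a dict with "frame" (384x512x3 uint8, red, green, blue), "depth" (384x512 float32, mm along the optical axis (not along the pixel's ray), 0 where there is no reading), "intrinsics" (3x3 intrinsics, pixels), "k1" (the pictures are not rectified: a ray, as slopes to the right and down, at radius r is drawn at 1 + k1 r^2 times it, then the intrinsics apply), "cam_to_world" (4x4, takes a point from camera to world coordinates). Camera axes: x right, y down, z forward; pixel columns grow to the right and rows downward; lengths in mm; the calibration is good to about 2 mm. A picture is of the moment at which its call begins.
- ctrl.finish_job(): hands the job in, once; it reports no verdict.
Trained networks look in the newest picture that a camera, given by its name, has taken for a name from the list of things; names that differ only in an ending like _2 or _b are one class to them, and where a whole thing is asked for, a point or a joint stands for the part that bears it (a point fixed in the world has none). Each returns a list of dicts, best first, with "conf" (0 to 1); they miss things now and then, are a little off and sometimes report something else, mostly with a low value. They report only what shows in the picture. A call takes as long as a camera call. They do not tell look-alikes from the thing itself.
- cams.regions_of(camera, name): "pixels" (384x512 bool, what is visible of it) and "pixel" ([column, row] in pixels, amid what is visible of it).
The state is a dict: "clock": time; "qpos": joint angles; "qd": joint speeds; "tau": joint torques, N m; "eef_pos": TCP position; "tool_rot": TCP orientation; "force": force on the tool from outside, world axes, zero at the start; "torque": the same for the moment, N m; "width": finger opening in mm.
Only numpy, scipy, OpenCV 4.12 (cv2) and the standard library are available. Lean on these libraries where they do the work, as an engineer would, in place of code of your own. Each camera call takes 0.05 s, during which the arm holds its last target.

## Working session

There is one attempt and no reset: what is moved stays moved. The work goes in short steps, Python scripts to look and compute and a tool call to move; the robot and the scene stay as the last step left them, time stands still between calls to the robot, and variables do not carry over. Pictures are saved under pics/ and viewed, and the job is handed in when it is done.

Besides the shell and the picture viewer there is one more tool, called in YAML: its name, and indented under it one key for each argument. step_arm: Moves the arm, as the interface text tells. Its arguments: {"type":"object","properties":{"linear":{"type":"array"},"yaw":{"type":"array"},"gripper":{"type":"array"}},"required":["linear","yaw","gripper"]}

```bash
mkdir -p pics; cat > h.py <<'E'
import numpy as np, cv2
from cell import ctrl, cams
def world(im, mask=None):
    K=np.array(im["intrinsics"]);d=im["depth"];k1=im["k1"]
    v,u=np.mgrid[0:384,0:512]
    xd=(u-K[0,2])/K[0,0];yd=(v-K[1,2])/K[1,1]
    x,y=xd.copy(),yd.copy()
    for _ in range(10):
        s=1+k1*(x*x+y*y);x=xd/s;y=yd/s
    P=np.stack([x*d,y*d,d,np.ones_like(d)],-1)@np.array(im["cam_to_world"]).T
    P=P[...,:3];P[d<=0]=np.nan
    return P
E
python3 - <<'E'
from h import *
print(ctrl.read_state())
for c in("scene","top"):
    im=cams.get_image(c);cv2.imwrite(f"pics/{c}0.png",cv2.resize(im["frame"][...,::-1],(800,600),interpolation=cv2.INTER_CUBIC))
    np.savez(f"{c}0.npz",**{k:im[k] for k in im})
    print(c,im["cam_to_world"],im["k1"],im["intrinsics"])
    P=world(im)
    for n in("door","tabs","home_box","mill_box","mill","vase","bowl"):
        for r in cams.regions_of(c,n):
            m=r["pixels"];q=P[m];print(n,round(r["conf"],2),r["pixel"],m.sum(),np.nanmedian(q,0).round(),np.nanpercentile(q,2,axis=0).round(),np.nanpercentile(q,98,axis=0).round())
E
```

```text
{'clock': 0.0, 'qpos': array([-1.24379405,  0.6293556 ,  0.03842225,  1.51837522, -0.02698712,
        0.99628352, -0.01997874]), 'qd': array([-1.03670409e-03, -1.04415450e-03,  1.18011543e-04,  2.41286684e-03,
       -9.19729129e-05,  1.94713358e-03,  2.39972311e-07]), 'tau': array([ 1.89355138e-03, -5.63408589e+01,  1.22632798e+00, -1.93442184e+01,
        1.07866983e-02,  1.05932631e-02, -2.56532033e-06]), 'eef_pos': array([248.55069913, 599.97644856, 255.38023392]), 'tool_rot': array([3.14156774e+00, 1.90403657e-03, 1.17803807e+00]), 'force': array([ 0.65610523, -0.18638945, -0.14764837]), 'torque': array([0.03369815, 0.04653858, 0.06213373]), 'width': 85.43607519378503}
scene [[ 3.68172420e-01  6.03231990e-01 -7.07502816e-01  1.36718575e+03]
 [ 9.29564545e-01 -2.54326316e-01  2.66885522e-01 -1.85740832e+02]
 [-1.89426999e-02 -7.55929422e-01 -6.54379005e-01  8.88702907e+02]
 [ 0.00000000e+00  0.00000000e+00  0.00000000e+00  1.00000000e+00]] -0.027320196016183847 [[422.09931115   0.         250.70862101]
 [  0.         422.09931115 192.72498951]
 [  0.           0.           1.   
[... 1411 characters left out ...]
564.  85.  -0.] [632. 197. 221.]
door 0.67 [263.4, 278.3] 492 [311. 131. 173.] [230. 105.  -2.] [393. 159. 238.]
tabs 0.6 [263.3, 279.7] 479 [308. 132. 174.] [232. 104.  -1.] [390. 160. 238.]
tabs 0.56 [262.0, 178.9] 366 [583. 147. 165.] [575.  87. 109.] [596. 197. 216.]
home_box 0.91 [256.7, 200.8] 3258 [510. 152. 167.] [453.  69.  24.] [597. 228. 184.]
mill_box 0.96 [381.2, 214.6] 3760 [ 486. -177.  166.] [ 422. -272.   21.] [ 573. -102.  175.]
vase 0.89 [133.9, 193.9] 900 [533. 494. 115.] [502. 466.  61.] [578. 535. 172.]
bowl 0.61 [367.3, 133.3] 1488 [ 755. -191.   24.] [ 686. -240.    0.] [ 805. -124.   62.]
bowl 0.15 [261.9, 174.0] 451 [583. 141. 165.] [575.  84.  -1.] [635. 199. 222.]
```

View pics/scene0.png

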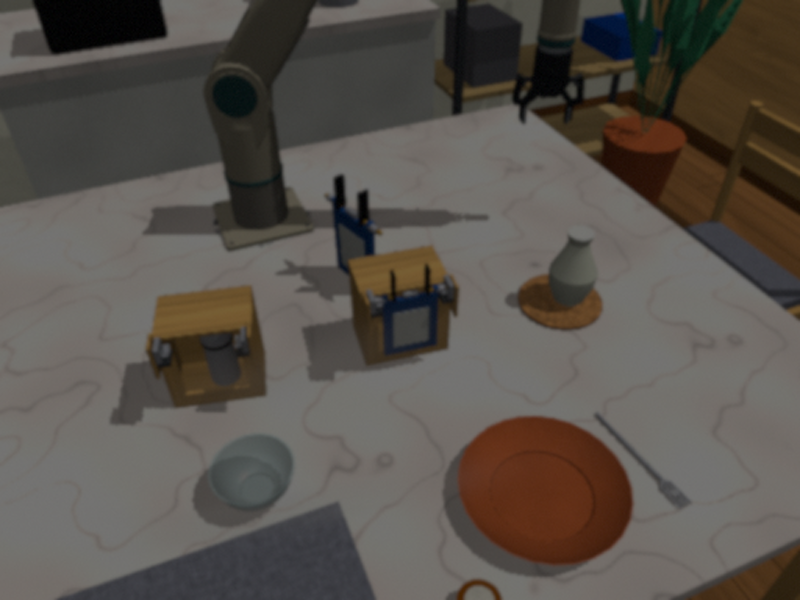

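View pics/top0.png

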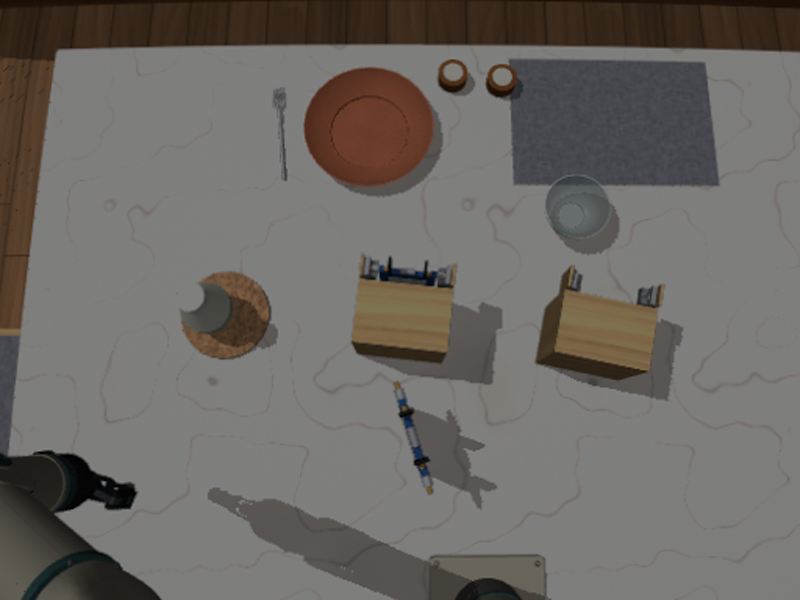

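The scene view shows two doors: A hangs on the oak case at (264,202) in the scene and (263,176) in the top view. B stands loose near the base at (226,146) in the scene and (263,279) in the top view. Next I'll check their sizes and fit the poses.

```bash
cat > fit.py <<'E'
from h import *
for c in("top","scene"):
    im=dict(np.load(f"{c}0.npz"));im["k1"]=float(im["k1"]);P=world(im)
    for n,(x0,x1,y0,y1) in dict(home=(440,600,50,240),mill=(400,600,-300,-90)).items():
        S=(P[...,0]>x0)&(P[...,0]<x1)&(P[...,1]>y0)&(P[...,1]<y1)
        m=S&(abs(P[...,2]-167)<4)
        mm=cv2.morphologyEx(m.astype(np.uint8),cv2.MORPH_OPEN,np.ones((5,5)))
        nl,l,st,_=cv2.connectedComponentsWithStats(mm);k=1+np.argmax(st[1:,4]);q=P[l==k]
        r=cv2.minAreaRect(q[:,:2].astype(np.float32));print(c,n,r,np.median(q[:,2]),len(q))
        print(cv2.boxPoints(r).round())
        h=S&(P[...,2]>172);print(' high pts',h.sum());
        if n=="mill" :
            Q=P[h];
            for s in Q[np.argsort(Q[:,1])][::max(1,len(Q)//25)]:print('  ',s.round(1))
im=dict(np.load("scene0.npz"));f=im["frame"]
cv2.imwrite("pics/crop1.png",cv2.resize(np.hstack([f[140:240,210:310],f[170:270,85:185]])[...,::-1],(800,400),interpolation=cv2.INTER_CUBIC)*1)
f=dict(np.load("top0.npz"))["frame"]
cv2.imwrite("pics/crop2.png",cv2.resize(np.hstack([f[150:250,215:315],f[160:260,335:435]])[...,::-1],(800,400),interpolation=cv2.INTER_CUBIC))
E
python3 fit.py
```

```text
top home ((499.15008544921875, 119.12263488769531), (113.1381607055664, 97.07919311523438), 21.784626007080078) 167.30725138674688 935
[[429. 143.]
 [465.  53.]
 [570.  95.]
 [534. 185.]]
 high pts 345
top mill ((487.766357421875, -188.43701171875), (161.46490478515625, 108.96173858642578), 78.59449005126953) 167.16859168631936 1741
[[ 418. -257.]
 [ 525. -278.]
 [ 557. -120.]
 [ 450.  -99.]]
 high pts 151
   [ 560.9 -284.4  181.8]
   [ 561.3 -282.6  179.9]
   [ 555.1 -280.6  183.7]
   [ 555.  -279.7  172.1]
   [ 533.7 -278.8  184.3]
   [ 540.8 -277.3  175.6]
   [ 537.9 -276.7  176.5]
   [ 529.6 -275.5  178.1]
   [ 527.5 -273.6  175.6]
   [ 532.8 -271.4  175.4]
   [ 535.7 -269.4  174.3]
   [ 538.4 -266.9  174.2]
   [ 512.2 -252.5  172.1]
   [ 519.9 -215.7  172.9]
   [ 439.  -156.3  172.3]
   [ 586.7 -140.   173.2]
   [ 559.2 -138.   175.7]
   [ 564.5 -135.5  175.9]
   [ 565.2 -133.7  172.9]
   [ 586.7 -132.1  183.7]
   [ 585.1 -130.4  179.4]
   [ 565.8 -128.9  181.6]
   [ 570.1 -128.1  185.9]
   [ 568.6 -126.6  180.9]
   [ 564.4 -124.8  187.5]
   [ 480.2 -121.4  174.2]
scene home ((5
[... 429 characters left out ...]
  [ 563.6 -284.7  181.9]
   [ 552.3 -282.9  184.3]
   [ 536.4 -281.6  183. ]
   [ 554.1 -280.6  185.1]
   [ 554.5 -279.1  181.5]
   [ 527.3 -278.1  183.8]
   [ 538.3 -277.1  183. ]
   [ 533.3 -276.   184.9]
   [ 530.9 -274.9  179. ]
   [ 548.2 -273.3  173.5]
   [ 557.6 -271.7  174.8]
   [ 559.5 -269.3  175.6]
   [ 534.3 -267.3  172.3]
   [ 509.7 -194.3  172.7]
   [ 584.5 -145.   175. ]
   [ 583.2 -142.5  173. ]
   [ 565.8 -141.2  174.2]
   [ 557.5 -139.6  173.2]
   [ 558.4 -137.3  173.2]
   [ 594.  -136.2  180.2]
   [ 559.9 -135.   173.7]
   [ 594.4 -133.4  183. ]
   [ 588.9 -132.   184.3]
   [ 584.1 -131.1  183.1]
   [ 565.9 -129.6  183.6]
   [ 571.9 -128.2  184.9]
   [ 568.  -126.5  174.2]
```

View pics/crop1.png

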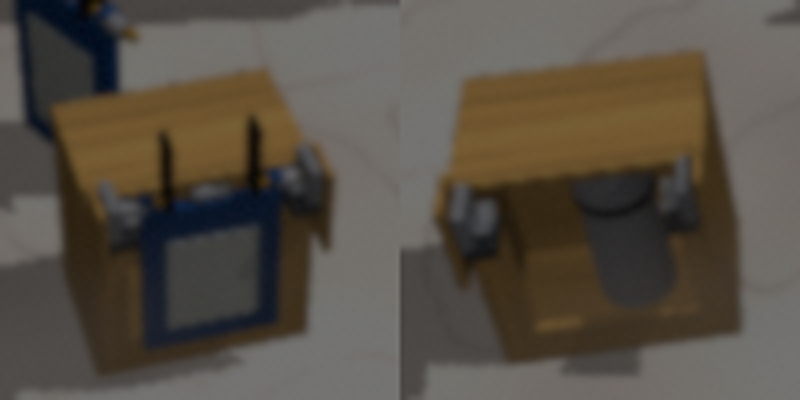

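View pics/crop2.png

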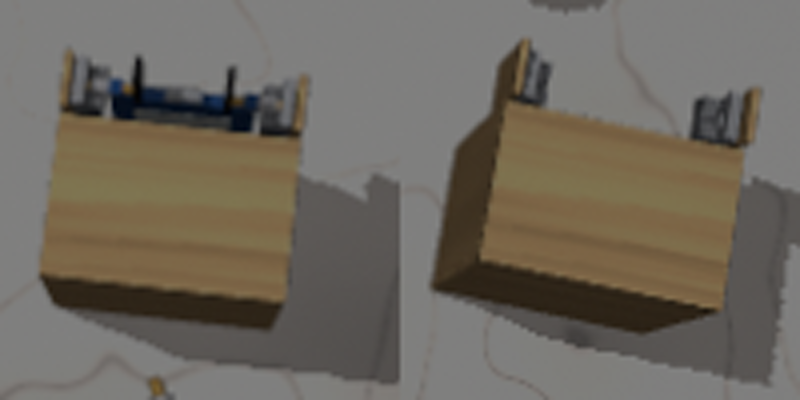

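```bash
cat > fit2.py <<'E'
from h import *
from scipy.optimize import minimize
def proj(im,X):
    T=np.linalg.inv(np.array(im["cam_to_world"]));X=np.atleast_2d(X);c=X@T[:3,:3].T+T[:3,3]
    s=c[:,:2]/c[:,2:];s=s*(1+float(im["k1"])*(s**2).sum(1,keepdims=True))
    K=np.array(im["intrinsics"]);return s*[K[0,0],K[1,1]]+[K[0,2],K[1,2]]
def roofpts(p,z=167):
    x,y,t=p;c,s=np.cos(t),np.sin(t)
    return np.array([[x+c*a-s*b,y+s*a+c*b,z] for a,b in((57.5,80),(57.5,-80),(-57.5,-80),(-57.5,80))])
if __name__=="__main__":
  out={}
  for c in("top","scene"):
    im=dict(np.load(f"{c}0.npz"));hsv=cv2.cvtColor(im["frame"],cv2.COLOR_RGB2HSV)
    for n,p0 in dict(home=(515,145,-.08),mill=(488,-188,-.2)).items():
        ctr=proj(im,[[p0[0],p0[1],167]])[0].round().astype(int)
        ref=np.median(hsv[ctr[1]-8:ctr[1]+8,ctr[0]-8:ctr[0]+8].reshape(-1,3),0)
        box=roofpts(p0)
        m=(abs(hsv[...,0].astype(int)-ref[0])<6)&(hsv[...,2]>0.78*ref[2])&(hsv[...,1]>0.6*ref[1])
        m=cv2.morphologyEx(m.astype(np.uint8),cv2.MORPH_OPEN,np.ones((5,5)))
        m=cv2.morphologyEx(m,cv2.MORPH_CLOSE,np.ones((7,7)))
        nl,l,st,_=cv2.connectedComponentsWithStats(m);m=(l==l[ctr[1],ctr[0]])
        def render(q):
            I=np.zeros((384,512),np.uint8);cv2.fillPoly(I,[np.round(q*256).astype(np.int32)],255,cv2.LINE_AA,8);return I/255.
        f=lambda p:abs(render(proj(im,roofpts(p)))-m).sum()
        best=min((minimize(f,np.array(p0)+np.array(d),method="Nelder-Mead",options=dict(initial_simplex=np.array(p0)+np.array(d)+np.array([[0,0,0],[8,0,0],[0,8,0],[0,0,.06]]))) for d in([0,0,0],[4,-4,.03],[-4,4,-.03])),key=lambda r:r.fun)
        p=best.x;print(c,n,p.round(3),best.fun,m.sum())
        v=im["frame"][...,::-1].copy();v=cv2.resize(v,None,fx=4,fy=4,interpolation=cv2.INTER_CUBIC)
        t=p[2];seat=p[:2]+68*np.array([np.cos(t),np.sin(t)]);ey=np.array([-np.sin(t),np.cos(t)])
        cv2.polylines(v,[((proj(im,roofpts(p))+.5)*4).astype(np.int32)],True,(0,0,255),1)
        for w in(-72,-64,-52,52,64,72):
            cv2.circle(v,tuple(int(a) for a in (proj(im,[[*(seat+ey*w),184]])[0]+.5)*4),2,(0,255,0),-1)
        print('  seat',seat.round(1));x,y=ctr*4;out[c+n]=v[max(0,y-200):y+200,x-200:x+200]
  for n in("home","mill"): cv2.imwrite(f"pics/fit_{n}.png",np.hstack([out["top"+n],out["scene"+n]]))
E
python3 fit2.py
```

```text
top home [ 5.13693e+02  1.50903e+02 -8.60000e-02] 340.30980392156863 2461
  seat [581.4 145. ]
top mill [ 4.89737e+02 -1.89927e+02 -1.98000e-01] 295.921568627451 2449
  seat [ 556.4 -203.3]
scene home [ 5.09497e+02  1.49965e+02 -3.90000e-02] 272.8941176470588 1298
  seat [577.4 147.3]
scene mill [ 4.83157e+02 -1.88074e+02 -2.06000e-01] 265.77647058823527 1623
  seat [ 549.7 -202. ]
```

View pics/fit_home.png

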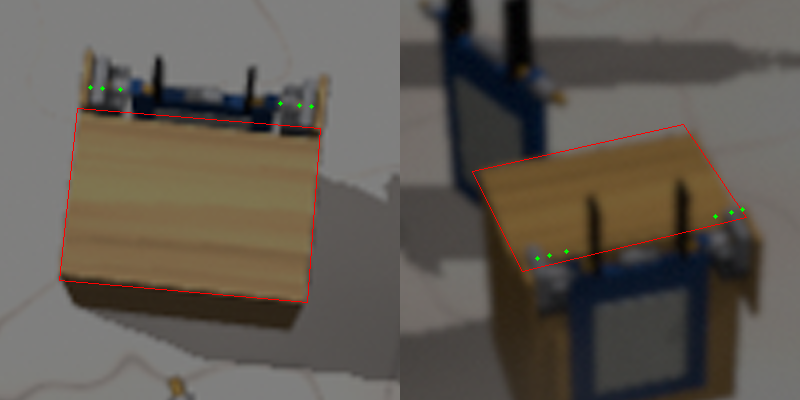

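View pics/fit_mill.png

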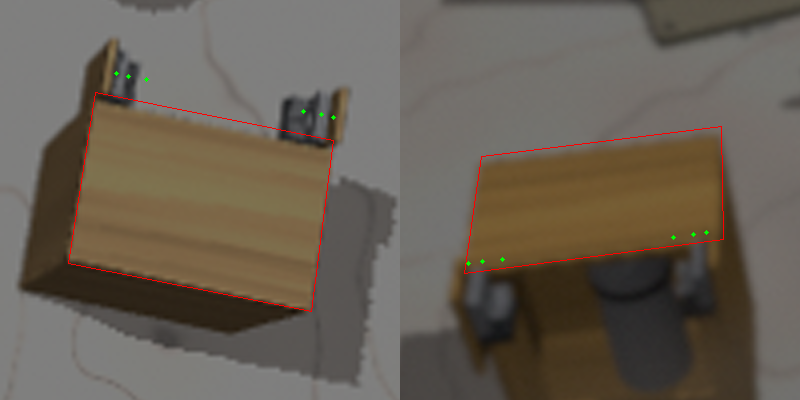

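```bash
cat > tabs.py <<'E'
from h import *
from fit2 import proj
for c in("top","scene"):
    im=dict(np.load(f"{c}0.npz"));P=world(im);f=im["frame"].astype(int)
    dark=(f.max(2)<45)
    u0,v0=proj(im,[[580,143,200]])[0]
    v,u=np.mgrid[0:384,0:512];S=(abs(u-u0)<25)&(abs(v-v0)<25)&dark
    m=S.astype(np.uint8);n,l,st,ce=cv2.connectedComponentsWithStats(m)
    for k in range(1,n):
        if st[k,4]>5: q=P[l==k];print(c,ce[k].round(1),st[k],np.nanmin(q,0).round(),np.nanmax(q,0).round())
    for x in (575,580,585): print(x,[proj(im,[[x,143+s*32,z]])[0].round(1) for s in(-1,1) for z in(190,222)])
    cv2.imwrite(f"pics/t_{c}.png",cv2.resize(np.clip(im["frame"][int(v0)-25:int(v0)+25,int(u0)-35:int(u0)+35,::-1].astype(float)*1.6,0,255).astype(np.uint8),(770,550),interpolation=cv2.INTER_NEAREST));print(int(u0)-35,int(v0)-25)
E
python3 tabs.py
```

```text
top [260.2 176.3] [243 165  36  18 163] [571.  97. 102.] [595. 190. 225.]
top [237.3 177.2] [236 176   4   3  10] [577. 200. 149.] [581. 208. 163.]
top [282.7 182.5] [280 182   6   2  11] [563.  77. 149.] [566.  91. 167.]
575 [array([272.9, 175.6]), array([273.3, 172.5]), array([248. , 175.5]), array([247.7, 172.4])]
580 [array([272.9, 173.7]), array([273.3, 170.5]), array([248. , 173.6]), array([247.7, 170.5])]
585 [array([272.8, 171.8]), array([273.3, 168.6]), array([248. , 171.7]), array([247.8, 168.6])]
225 147
scene [237.1 158.4] [237 154   2   9  10] [371. 146. 107.] [376. 150. 141.]
scene [263.4 192.8] [237 171  50  33 502] [461.  68.  17.] [609. 218. 224.]
575 [array([249.7, 183. ]), array([249.5, 173.4]), array([272.3, 177. ]), array([272.4, 167.4])]
580 [array([250.4, 184.2]), array([250.2, 174.5]), array([273. , 178.1]), array([273.2, 168.5])]
585 [array([251.1, 185.3]), array([250.9, 175.6]), array([273.8, 179.2]), array([274. , 169.6])]
226 153
```

```bash
python3 -c "
import cv2,numpy as np
a=cv2.imread('pics/t_top.png');b=cv2.imread('pics/t_scene.png');cv2.imwrite('pics/t_both.png',cv2.resize(np.vstack([a,b]),(420,600)))"
```

```text
(no output)
```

View pics/t_top.png

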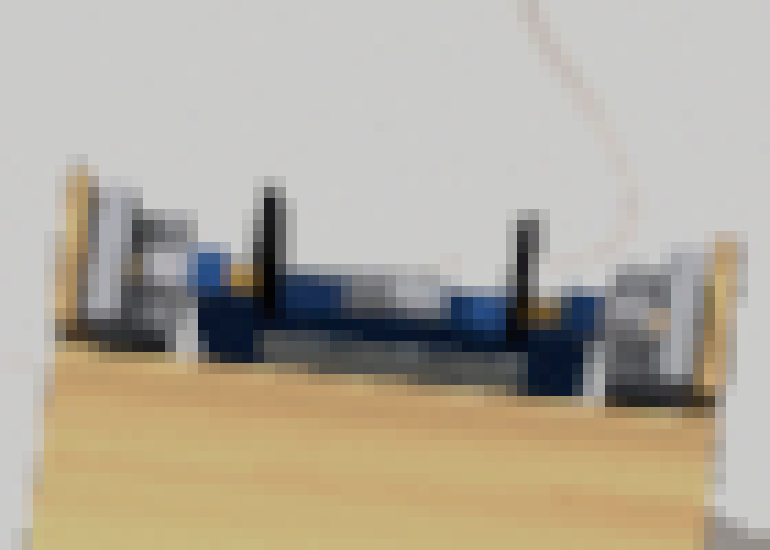

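View pics/t_scene.png

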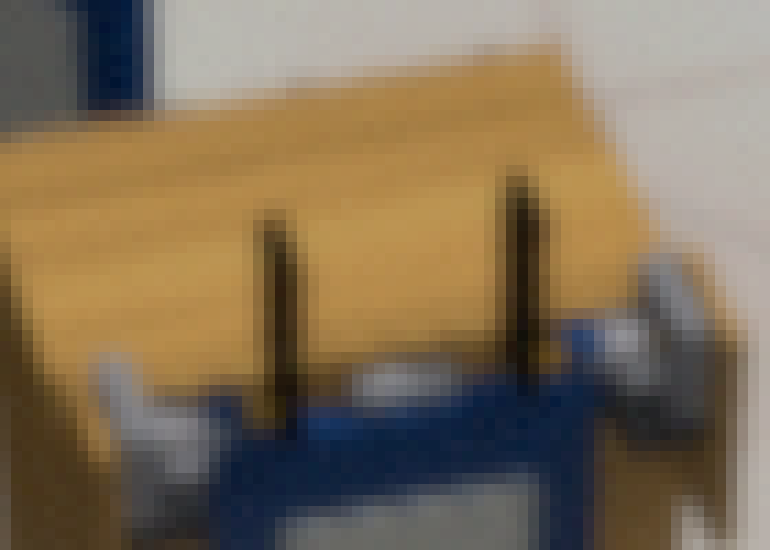

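The hung door A matches the given size: tabs about 59 mm between centres, panel about 98 mm. B is about 1.2 times larger, so I choose A. Next I'll zoom the mill's seats the same way.

```bash
cat > mz.py <<'E'
from h import *
from fit2 import proj
A=[]
for c,w in(("top",(560,-205,180)),("scene",(560,-205,180))):
    im=dict(np.load(f"{c}0.npz"))
    u0,v0=proj(im,[w])[0]
    print(c,int(u0)-35,int(v0)-25)
    cv2.imwrite(f"pics/m_{c}.png",cv2.resize(np.clip(im["frame"][int(v0)-25:int(v0)+25,int(u0)-35:int(u0)+35,::-1].astype(float)*1.6,0,255).astype(np.uint8),(770,550),interpolation=cv2.INTER_NEAREST))
E
python3 mz.py
```

```text
top 358 157
scene 92 189
```

View pics/m_top.png

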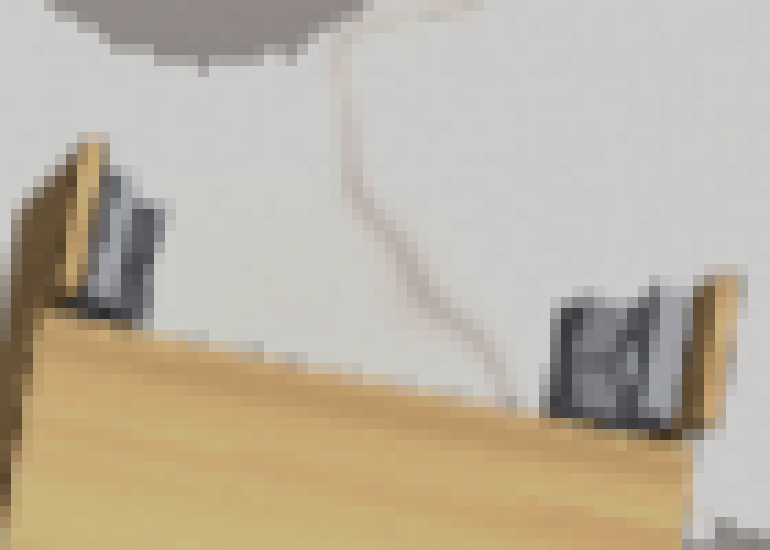

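View pics/m_scene.png

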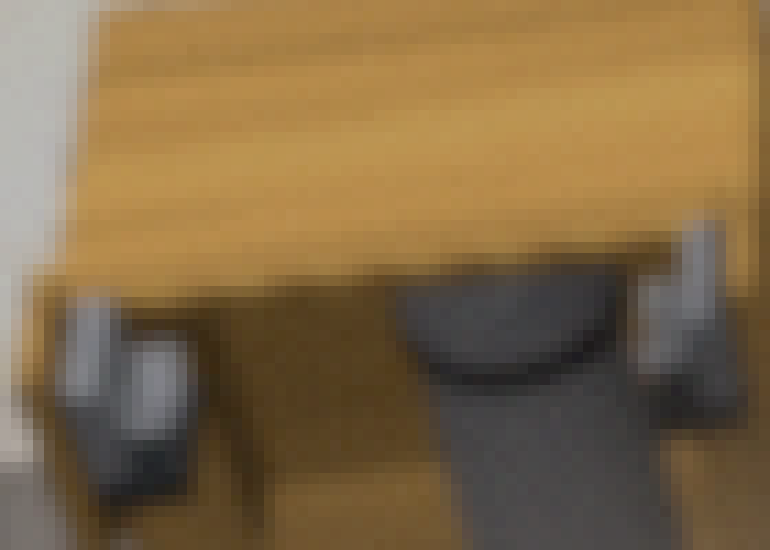

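```bash
cat >> h.py <<'E'
def onz(im,u,v,z):
    K=np.array(im["intrinsics"]);k1=float(im["k1"]);T=np.array(im["cam_to_world"])
    xd=(u-K[0,2])/K[0,0];yd=(v-K[1,2])/K[1,1];x,y=xd,yd
    for _ in range(20):
        s=1+k1*(x*x+y*y);x=xd/s;y=yd/s
    d=T[:3,:3]@[x,y,1];return T[:3,3]+d*(z-T[2,3])/d[2]
E
python3 - <<'E'
from h import *
im=dict(np.load("top0.npz"))
for n,a,b in(("home",(231.8,161.5),(290.6,168.3)),("mill",(365.95,169.05),(423.4,181.0))):
    A=onz(im,*a,183);B=onz(im,*b,183);d=A-B
    print(n,A.round(1),B.round(1),np.hypot(*d[:2]).round(1),"yaw",np.arctan2(-d[0],d[1]).round(3),"mid",((A+B)/2).round(1))
# home tabs
A=onz(im,249.2,164.5,222);B=onz(im,272.4,167.3,222);d=A-B;print(A,B,np.arctan2(-d[0],d[1]),(A+B)/2,np.hypot(*d[:2]))
E
```

```text
home [614.4 217.7 183. ] [596.3  64.5 183. ] 154.3 yaw -0.118 mid [605.3 141.1 183. ]
mill [ 594.8 -132.5  183. ] [ 563.3 -282.6  183. ] 153.3 yaw -0.207 mid [ 579.  -207.6  183. ]
[595.54641598 171.44934714 222.        ] [588.36533781 113.19344883 222.        ] -0.12264911129317882 [591.9558769  142.32139799 222.        ] 58.696827610499554
```

```bash
cat > go.py <<'E'
import sys
from h import *
# usage: go.py x y z yaw : print tool-frame shift from the current measured pose
s=ctrl.read_state();p=s["eef_pos"];y=s["tool_rot"][2]
x,yy,z,w=map(float,sys.argv[1:5])
xt=np.array([np.cos(y),np.sin(y)]);yt=np.array([np.sin(y),-np.cos(y)])
d=np.array([x,yy])-p[:2]
print("linear",np.round([d@xt,d@yt,p[2]-z],1),"yaw",round(-(w-y),3),"| pos",p.round(1),s["tool_rot"].round(3),"F",s["force"].round(2),"w",round(s["width"],1),"t",round(s["clock"],2))
E
python3 go.py 584 143 285 1.461
```

```text
linear [-294.3  484.8  -28.7] yaw -0.283 | pos [248.8 600.5 256.3] [-3.142 -0.     1.178] F [ 0.14 -0.5  -0.7 ] w 85.2 t 0.8
```

step_arm:
  linear:
    - [0,0,-28.7]
    - [-20,33,-28.7]
    - [-44,73,-28.7]
    - [-66,109,-28.7]
    - [-88,145,-28.7]
    - [-110,181,-28.7]
    - [-132,217,-28.7]
    - [-154,254,-28.7]
  yaw: [0,-0.1,-0.2,-0.283,-0.283,-0.283,-0.283,-0.283]
  gripper: [1,1,1,1,1,1,1,1]

```text
clock: 1.47
eef_pos: [420.3, 366.0, 285.3]
tool_rot: [3.141, -0.0, 1.461]
force: [0.5, 0.3, 0.3]
width: 85.3
```

```bash
python3 go.py 584 143 285 1.461
```

```text
linear [-203.7  187.1    0.3] yaw 0.0 | pos [420.3 366.  285.3] [ 3.141 -0.     1.461] F [0.46 0.27 0.32] w 85.3 t 1.47
```

step_arm:
  linear:
    - [-28,26,0]
    - [-56,51,0]
    - [-85,78,0]
    - [-113,104,0]
    - [-142,130,0]
    - [-171,157,0]
    - [-199.2,182.4,0]
    - [-199.2,182.4,0]
  yaw: [0,0,0,0,0,0,0,0]
  gripper: [1,1,1,1,1,1,1,1]

```text
clock: 2.13
eef_pos: [583.8, 139.6, 285.1]
tool_rot: [3.137, 0.006, 1.449]
force: [0.8, -1.5, -0.1]
width: 85.5
```

```bash
cat > look.py <<'E'
import sys
from h import *
from fit2 import proj
tag=sys.argv[1];w=[float(a) for a in sys.argv[2:5]]
o=[]
for c in("top","scene"):
    im=cams.get_image(c);np.savez(f"{c}_{tag}.npz",**im)
    u0,v0=proj(im,[w])[0];u0,v0=int(u0),int(v0);print(c,"origin",u0-25,v0-30,"x8")
    o.append(cv2.resize(np.clip(im["frame"][v0-30:v0+30,u0-25:u0+25,::-1].astype(float)*1.6,0,255).astype(np.uint8),(400,480),interpolation=cv2.INTER_NEAREST))
cv2.imwrite(f"pics/l_{tag}.png",np.hstack(o))
E
python3 look.py a 584 143 220; python3 go.py 584 143 198 1.461
```

```text
top origin 235 139 x8
scene origin 237 142 x8
linear [-4.1  4.8 86.8] yaw -0.004 | pos [579.7 147.6 284.8] [3.142 0.    1.457] F [-0.15  0.69 -0.4 ] w 85.3 t 2.23
```

View pics/l_a.png

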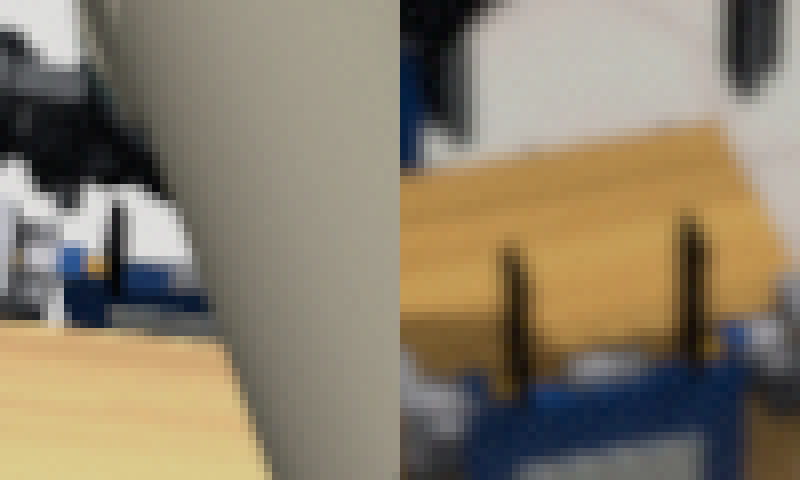

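step_arm:
  linear:
    - [0,0,0]
    - [0,0,15]
    - [0,0,30]
    - [0,0,40]
    - [0,0,40]
    - [0,0,40]
  yaw: [0,0,0,0,0,0]
  gripper: [1,1,1,1,1,1]

```text
clock: 2.73
eef_pos: [578.2, 151.0, 244.7]
tool_rot: [-3.14, 0.0, 1.463]
force: [-0.5, -0.8, 0.1]
width: 85.4
```

```bash
python3 look.py b 584 143 220; python3 go.py 584 143 198 1.461
```

```text
top origin 235 139 x8
scene origin 237 142 x8
linear [-7.   5.6 47.8] yaw 0.001 | pos [579.2 150.6 245.8] [ 3.141e+00 -1.000e-03  1.462e+00] F [-0.14  0.53  0.27] w 85.3 t 2.83
```

View pics/l_b.png

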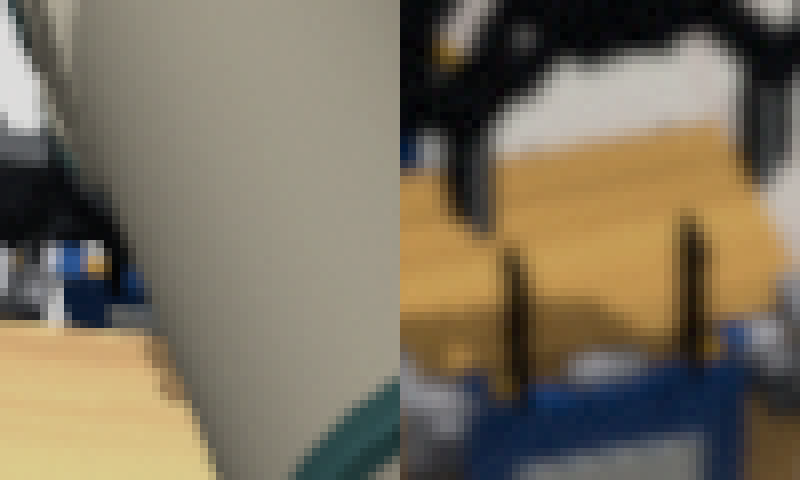

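step_arm:
  linear:
    - [-7,5.6,0]
    - [-7,5.6,0]
    - [-7,5.6,0]
    - [-7,5.6,0]
  yaw: [0,0,0,0]
  gripper: [1,1,1,1]

```text
clock: 3.17
eef_pos: [584.0, 141.9, 245.3]
tool_rot: [3.141, -0.0, 1.46]
force: [0.3, 0.1, -0.5]
width: 84.9
```

```bash
python3 look.py c 584 143 220; python3 go.py 584 143 198 1.461
```

```text
top origin 235 139 x8
scene origin 237 142 x8
linear [ 0.7  0.2 47.1] yaw -0.0 | pos [583.7 142.3 245.1] [ 3.142 -0.     1.461] F [-0.08  1.03  0.15] w 85.3 t 3.27
```

View pics/l_c.png

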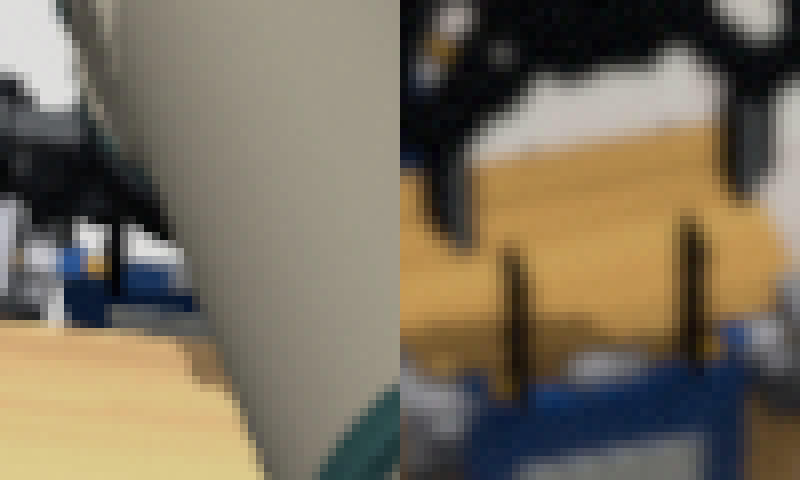

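step_arm:
  linear:
    - [0.5,0,10]
    - [0.5,0,20]
    - [0.5,0,30]
    - [0.5,0,38]
    - [0.5,0,38]
    - [0.5,0,38]
  yaw: [0,0,0,0,0,0]
  gripper: [1,1,1,1,1,1]

```text
clock: 3.77
eef_pos: [583.3, 142.6, 206.0]
tool_rot: [-3.14, 0.001, 1.461]
force: [-0.2, 0.1, 0.2]
width: 85.7
```

```bash
python3 look.py d 584 143 210; python3 go.py 584 143 207 1.461
```

```text
top origin 235 140 x8
scene origin 237 146 x8
linear [ 0.2 -0.1  0.1] yaw -0.0 | pos [584.  142.8 207.1] [ 3.141 -0.     1.461] F [ 0.77 -0.2  -0.41] w 85.6 t 3.87
```

View pics/l_d.png

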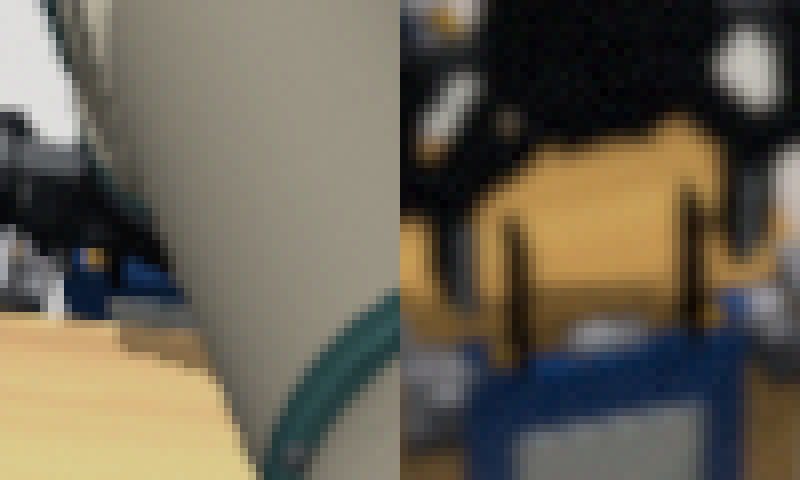

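step_arm:
  linear:
    - [0,0,0]
    - [0,0,0]
    - [0,0,0]
    - [0,0,0]
    - [0,0,0]
    - [0,0,0]
    - [0,0,0]
    - [0,0,0]
  yaw: [0,0,0,0,0,0,0,0]
  gripper: [0.6,0.4,0.2,0.1,0.0,-0.2,-0.5,-1]

```text
clock: 4.53
eef_pos: [584.9, 143.5, 210.0]
tool_rot: [3.138, -0.002, 1.461]
force: [-3.3, 0.3, 14.3]
width: 41.2
```

step_arm:
  linear:
    - [0,0,0]
    - [0,0,0]
    - [0,0,0]
    - [0,0,0]
  yaw: [0,0,0,0]
  gripper: [-1,-1,-1,-1]

```text
clock: 4.87
eef_pos: [584.9, 143.5, 210.0]
tool_rot: [3.138, -0.002, 1.461]
force: [-2.6, -0.5, 14.2]
width: 41.0
```

```bash
python3 look.py e 584 143 210; python3 go.py 584 143 207 1.461
```

```text
top origin 235 140 x8
scene origin 237 146 x8
linear [-0.5 -0.8  3. ] yaw 0.0 | pos [584.9 143.4 210. ] [ 3.138e+00 -2.000e-03  1.461e+00] F [-2.96 -0.08 14.61] w 41.1 t 4.97
```

View pics/l_e.png

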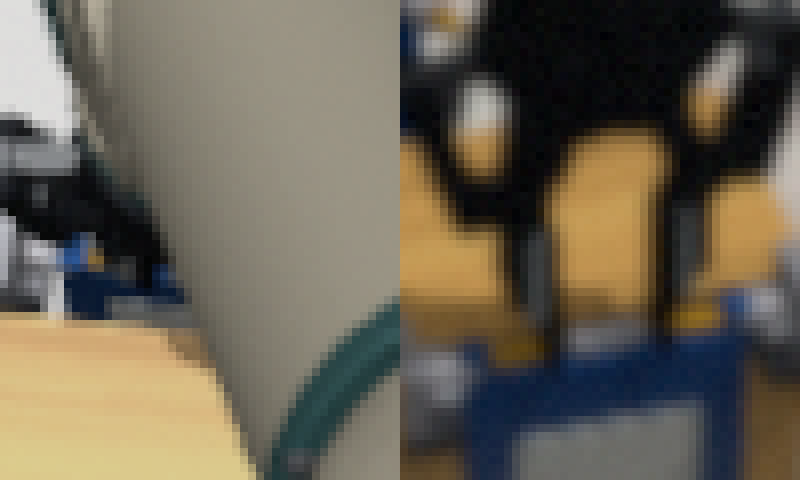

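step_arm:
  linear:
    - [0,0,-2]
    - [0,0,-4]
    - [0,0,-6]
    - [0,0,-8]
    - [0,0,-11]
    - [0,0,-11]
  yaw: [0,0,0,0,0,0]
  gripper: [-1,-1,-1,-1,-1,-1]

```text
clock: 5.47
eef_pos: [583.8, 142.7, 218.2]
tool_rot: [3.142, 0.0, 1.461]
force: [0.1, -0.4, -2.9]
width: 40.9
```

```bash
python3 look.py f 584 143 210; python3 go.py 584 143 207 1.461
```

```text
top origin 235 140 x8
scene origin 237 146 x8
linear [ 0.3  0.3 10.8] yaw -0.0 | pos [583.7 142.7 217.8] [-3.141  0.     1.461] F [ 0.28 -0.53 -2.26] w 40.8 t 5.57
```

View pics/l_f.png

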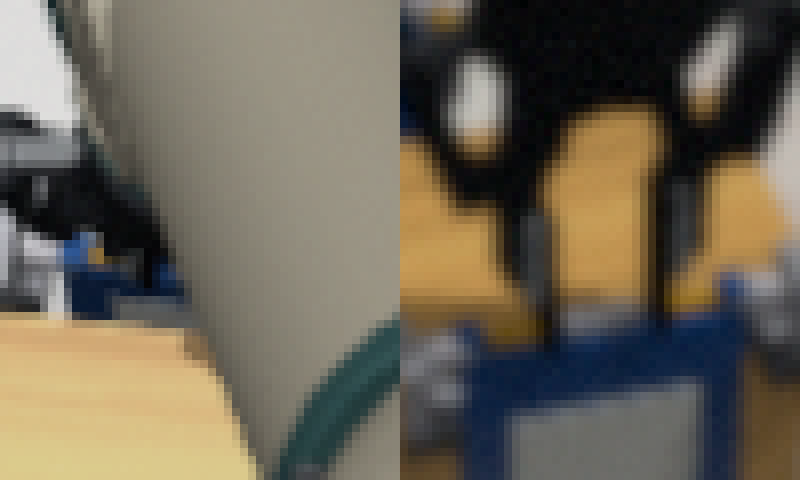

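step_arm:
  linear:
    - [0,0,-5]
    - [0,0,-11]
    - [0,0,-18]
    - [0,0,-25]
    - [0,0,-30]
    - [0,0,-32]
    - [0,0,-32]
  yaw: [0,0,0,0,0,0,0]
  gripper: [-1,-1,-1,-1,-1,-1,-1]

```text
clock: 6.15
eef_pos: [584.2, 142.9, 250.9]
tool_rot: [3.14, -0.001, 1.461]
force: [0.9, -0.3, -3.2]
width: 40.8
```

```bash
python3 look.py g 584 143 200; python3 go.py 584 143 207 1.461
```

```text
top origin 235 141 x8
scene origin 237 149 x8
linear [ 0.3  0.3 43. ] yaw 0.0 | pos [583.6 142.7 250. ] [-3.141  0.     1.461] F [ 0.45 -0.62 -2.45] w 40.9 t 6.25
```

View pics/l_g.png

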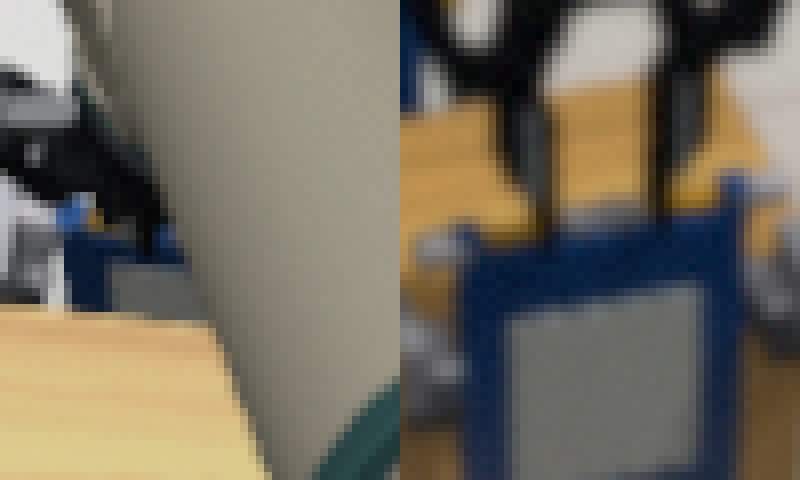

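step_arm:
  linear:
    - [0,6,0]
    - [0,14,0]
    - [0,24,0]
    - [0,34,0]
    - [0,44,0]
    - [0,54,0]
    - [0,60,0]
    - [0,60,0]
  yaw: [0,0,0,0,0,0,0,0]
  gripper: [-1,-1,-1,-1,-1,-1,-1,-1]

```text
clock: 6.92
eef_pos: [645.1, 135.4, 249.4]
tool_rot: [3.141, 0.0, 1.46]
force: [0.2, -0.4, -2.7]
width: 40.8
```

```bash
python3 go.py 612 -214 250 1.368
```

```text
linear [-351.     5.8   -0.6] yaw 0.092 | pos [645.1 135.4 249.4] [3.141 0.    1.46 ] F [ 0.18 -0.44 -2.66] w 40.8 t 6.92
```

step_arm:
  linear:
    - [-10,0,0]
    - [-28,0,0]
    - [-48,1,0]
    - [-70,1,0]
    - [-92,1.5,0]
    - [-114,2,0]
    - [-136,2,0]
    - [-158,3,0]
  yaw: [0,0.01,0.02,0.03,0.04,0.05,0.06,0.07]
  gripper: [-1,-1,-1,-1,-1,-1,-1,-1]

```text
clock: 7.58
eef_pos: [627.5, -24.6, 250.3]
tool_rot: [-3.141, 0.001, 1.388]
force: [1.1, 0.8, -2.6]
width: 40.9
```

```bash
python3 go.py 612 -214 250 1.368
```

```text
linear [-189.1   19.1    0.3] yaw 0.02 | pos [627.5 -24.6 250.3] [-3.141e+00  1.000e-03  1.388e+00] F [ 1.06  0.81 -2.63] w 40.9 t 7.58
```

step_arm:
  linear:
    - [-22,3,0]
    - [-46,6,0]
    - [-70,9,0]
    - [-94,12,0]
    - [-118,14,0]
    - [-142,16,0]
    - [-166,18,0]
    - [-184,19,0]
  yaw: [0.01,0.02,0.02,0.02,0.02,0.02,0.02,0.02]
  gripper: [-1,-1,-1,-1,-1,-1,-1,-1]

```text
clock: 8.25
eef_pos: [612.4, -210.5, 250.3]
tool_rot: [-3.141, 0.003, 1.367]
force: [0.5, -0.2, -3.2]
width: 41.0
```

step_arm:
  linear:
    - [0,0,0]
    - [0,0,0]
    - [0,0,0]
    - [0,0,0]
  yaw: [0,0,0,0]
  gripper: [-1,-1,-1,-1]

```text
clock: 8.58
eef_pos: [614.6, -204.6, 250.1]
tool_rot: [-3.141, -0.001, 1.372]
force: [0.8, 0.2, -3.1]
width: 41.0
```

```bash
python3 go.py 558 -203.2 248 1.368;sed -i 's/v0-30:v0+30,u0-25:u0+25/v0-30:v0+30,max(0,u0-40):u0+40/;s/(400,480)/(400,300)/;s/u0-25,v0-30,"x8"/u0-40,v0-30,"x5"/' look.py; python3 look.py h 600 -210 190
```

```text
linear [ -9.8 -55.7   2.1] yaw 0.004 | pos [ 614.6 -204.6  250.1] [-3.141e+00 -1.000e-03  1.372e+00] F [ 0.81  0.25 -3.13] w 41.0 t 8.58
top origin 355 136 x5
scene origin 87 193 x5
```

View pics/l_h.png

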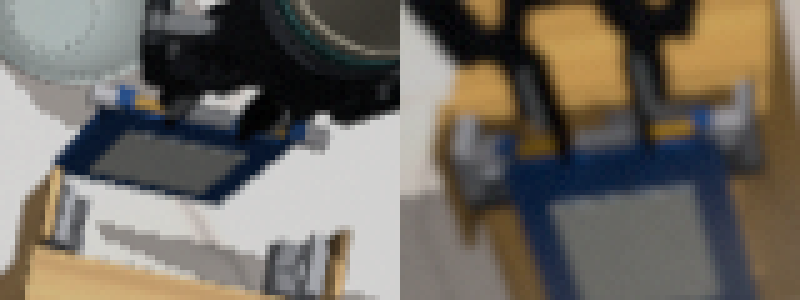

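step_arm:
  linear:
    - [-3,-8,0]
    - [-5,-18,0]
    - [-7,-28,0]
    - [-9,-38,0]
    - [-9.8,-48,0]
    - [-9.8,-55.7,0]
    - [-9.8,-55.7,0]
    - [-9.8,-55.7,0]
  yaw: [0.004,0.004,0.004,0.004,0.004,0.004,0.004,0.004]
  gripper: [-1,-1,-1,-1,-1,-1,-1,-1]

```text
clock: 9.35
eef_pos: [558.3, -204.0, 250.3]
tool_rot: [3.141, -0.0, 1.367]
force: [0.2, 0.5, -3.3]
width: 40.8
```

step_arm:
  linear:
    - [0,0,0]
    - [0,0,0]
    - [0,0,0]
  yaw: [0,0,0]
  gripper: [-1,-1,-1]

```text
clock: 9.6
eef_pos: [558.8, -204.1, 249.9]
tool_rot: [3.141, -0.0, 1.367]
force: [0.0, -0.2, -2.9]
width: 41.3
```

```bash
python3 go.py 558 -203.2 215 1.368;python3 look.py i 558 -203 195
```

```text
linear [ 0.7 -1.  34.9] yaw -0.001 | pos [ 558.8 -204.1  249.9] [ 3.141 -0.     1.367] F [ 0.04 -0.22 -2.92] w 41.3 t 9.6
top origin 354 151 x5
scene origin 86 179 x5
```

View pics/l_i.png

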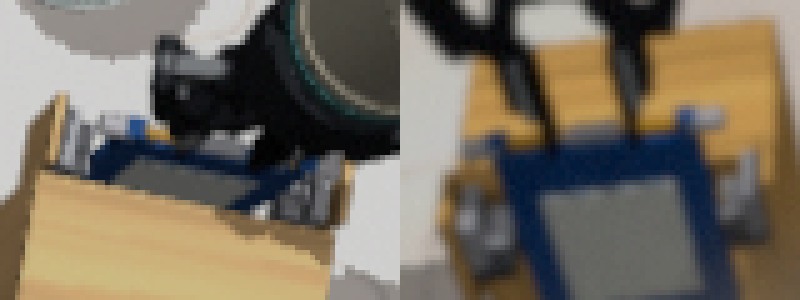

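step_arm:
  linear:
    - [0.7,-0.8,4]
    - [0.7,-0.8,9]
    - [0.7,-0.8,14]
    - [0.7,-0.8,19]
    - [0.7,-0.8,22]
    - [0.7,-0.8,24]
    - [0.7,-0.8,24]
  yaw: [0,0,0,0,0,0,0]
  gripper: [-1,-1,-1,-1,-1,-1,-1]

```text
clock: 10.28
eef_pos: [557.4, -203.3, 225.3]
tool_rot: [-3.14, -0.0, 1.367]
force: [-0.2, 0.6, -2.4]
width: 40.7
```

```bash
python3 go.py 558 -203.2 215 1.368
cat > look2.py <<'E'
import sys
from h import *
from fit2 import proj
tag=sys.argv[1];w=[float(a) for a in sys.argv[2:5]]
for c in("top","scene"):
    im=cams.get_image(c);np.savez(f"{c}_{tag}.npz",**im)
    u0,v0=proj(im,[w])[0];u0,v0=int(u0),int(v0);print(c,"origin",u0-35,v0-25,"x11")
    cv2.imwrite(f"pics/{c}_{tag}.png",cv2.resize(np.clip(im["frame"][v0-25:v0+25,u0-35:u0+35,::-1].astype(float)*1.6,0,255).astype(np.uint8),(770,550),interpolation=cv2.INTER_NEAREST))
E
python3 look2.py j 558 -203 180
```

```text
linear [ 0.2  0.6 10.3] yaw -0.001 | pos [ 557.4 -203.3  225.3] [-3.14  -0.     1.367] F [-0.21  0.62 -2.4 ] w 40.7 t 10.28
top origin 358 158 x11
scene origin 93 188 x11
```

View pics/top_j.png

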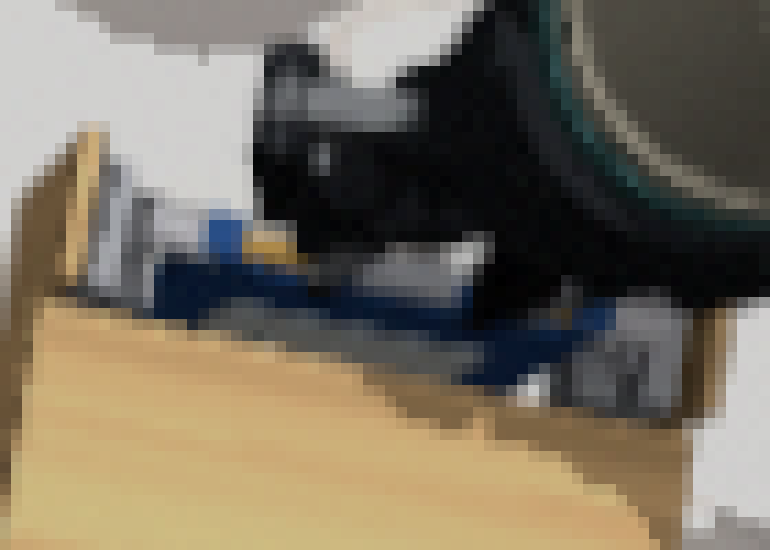

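View pics/scene_j.png

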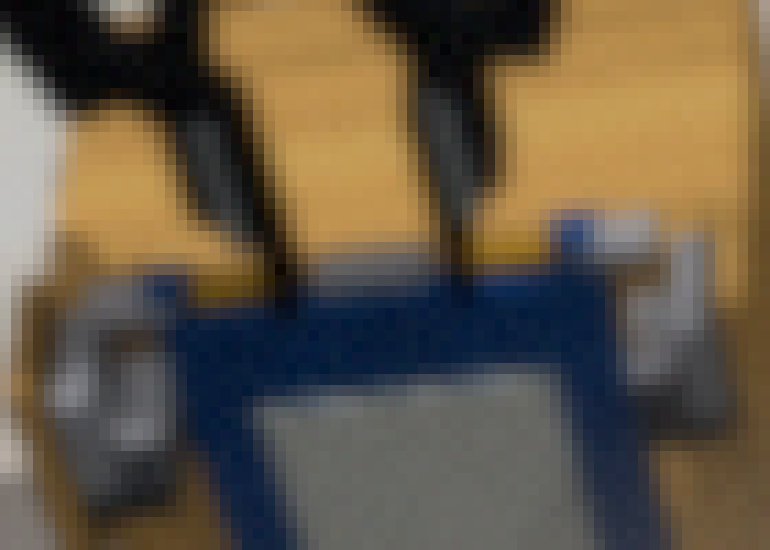

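```bash
cat > ov.py <<'E'
import sys
from h import *
from fit2 import proj
tag,ax,zm=sys.argv[1],float(sys.argv[2]),float(sys.argv[3])
dx,dy=float(sys.argv[4]),float(sys.argv[5]); O=[(float(a)) for a in sys.argv[6:10]]
def pt(c,t,a,b,z):return [c[0]+np.cos(t)*a-np.sin(t)*b,c[1]+np.sin(t)*a+np.cos(t)*b,z]
seat=(558,-203.2);t=-.204
for i,c in enumerate(("top","scene")):
    im=dict(np.load(f"{c}_{tag}.npz"));v=cv2.imread(f"pics/{c}_{tag}.png");o=np.array(O[2*i:2*i+2])
    P=lambda X:tuple(int(a) for a in (proj(im,[X])[0]-o+.5)*11)
    for s in(-1,1):
        for w in (64,72):
            for z in (zm+14,):
                cv2.line(v,P(pt(seat,t,-10,s*w,z)),P(pt(seat,t,14,s*w,z)),(0,0,255),1)
        cv2.line(v,P(pt(seat,t,-10,s*80,183)),P(pt(seat,t,21,s*80,183)),(255,0,255),1)
        cv2.line(v,P(pt(seat,t,-10,s*72,183)),P(pt(seat,t,21,s*72,183)),(255,0,255),1)
        d=(dx,dy)
        for w in(49,62):cv2.line(v,P(pt(d,t,-6,s*w,ax)),P(pt(d,t,6,s*w,ax)),(0,255,0),1)
        cv2.line(v,P(pt(d,t,5,s*49,ax-4)),P(pt(d,t,5,s*49,ax-60)),(0,255,0),1)
    cv2.imwrite(f"pics/{c}_{tag}o.png",v)
E
python3 ov.py j 185.3 160 557.6 -203.3 358 158 93 188
```

```text
(no output)
```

View pics/top_jo.png

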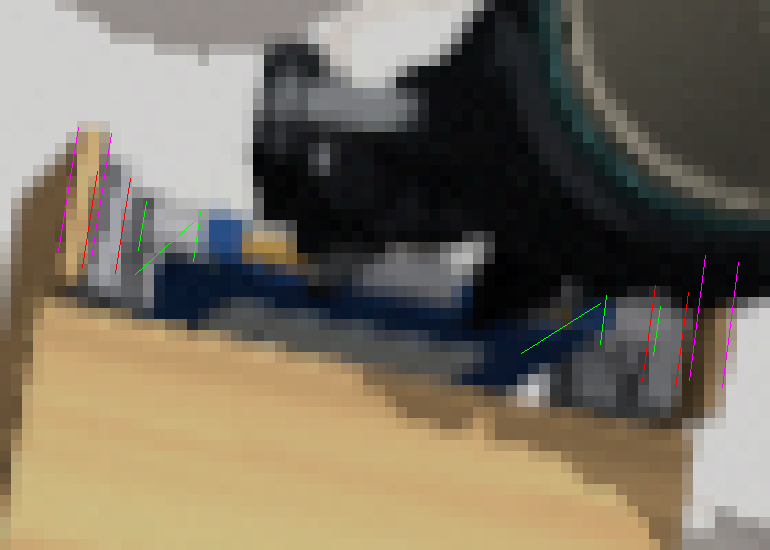

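View pics/scene_jo.png

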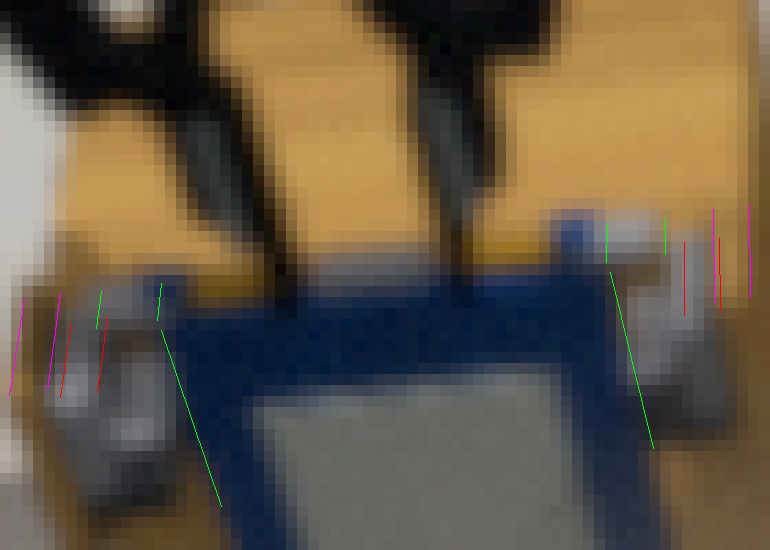

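step_arm:
  linear:
    - [1.8,0.3,0]
    - [1.8,0.3,1]
    - [1.8,0.3,2]
    - [1.8,0.3,3]
    - [1.8,0.3,4]
    - [1.8,0.3,4]
  yaw: [0,0,0,0,0,0]
  gripper: [-1,-1,-1,-1,-1,-1]

```text
clock: 10.88
eef_pos: [558.2, -201.6, 221.7]
tool_rot: [-3.141, -0.0, 1.367]
force: [0.5, -0.3, -2.7]
width: 40.5
```

```bash
python3 go.py 558 -201.5 215 1.367
python3 look2.py k 558 -203 180
```

```text
linear [ 0.1 -0.2  6.7] yaw -0.0 | pos [ 558.2 -201.6  221.7] [-3.141 -0.     1.367] F [ 0.54 -0.32 -2.71] w 40.5 t 10.88
top origin 358 158 x11
scene origin 93 188 x11
```

View pics/top_k.png

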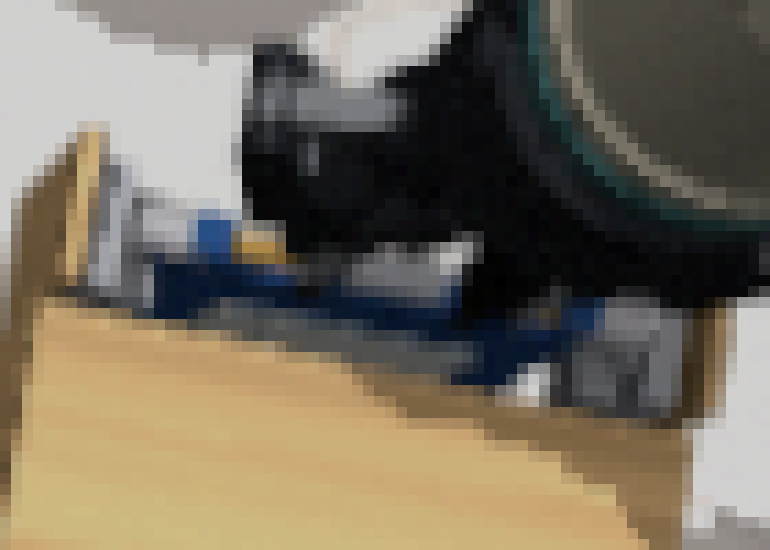

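View pics/scene_k.png

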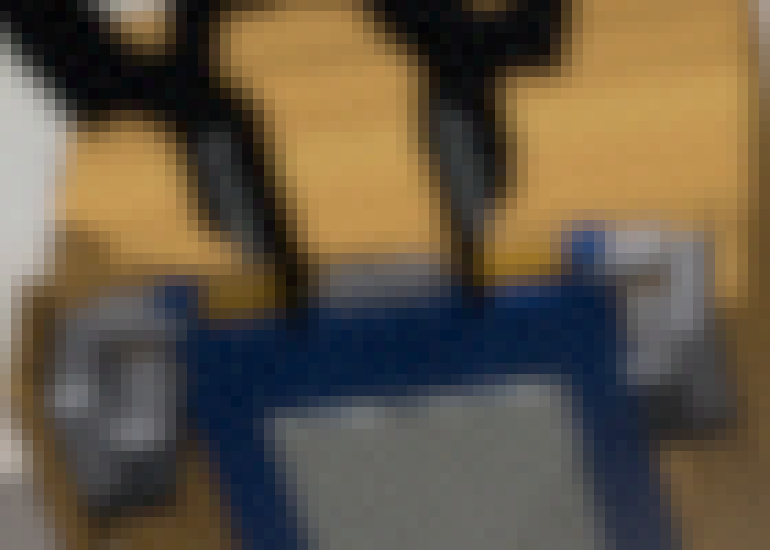

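step_arm:
  linear:
    - [-0.4,0,1]
    - [-0.4,0,2]
    - [-0.4,0,2]
    - [-0.4,0,2]
  yaw: [0,0,0,0]
  gripper: [-1,-1,-1,-1]

```text
clock: 11.32
eef_pos: [558.2, -202.0, 219.9]
tool_rot: [-3.141, -0.0, 1.367]
force: [-0.2, -1.2, -2.9]
width: 40.6
```

step_arm:
  linear:
    - [0,0,1]
    - [0,0,2]
    - [0,0,2]
  yaw: [0,0,0]
  gripper: [-1,-1,-1]

```text
clock: 11.57
eef_pos: [558.1, -202.0, 217.8]
tool_rot: [-3.141, -0.0, 1.367]
force: [-1.1, -0.3, -3.0]
width: 40.6
```

step_arm:
  linear:
    - [0,0,1]
    - [0,0,2]
    - [0,0,2]
  yaw: [0,0,0]
  gripper: [-1,-1,-1]

```text
clock: 11.82
eef_pos: [558.1, -202.0, 215.7]
tool_rot: [-3.141, -0.0, 1.367]
force: [-0.3, 0.3, -2.7]
width: 40.8
```

step_arm:
  linear:
    - [0,0,1]
    - [0,0,2]
    - [0,0,2]
  yaw: [0,0,0]
  gripper: [-1,-1,-1]

```text
clock: 12.07
eef_pos: [558.1, -202.0, 213.8]
tool_rot: [-3.141, -0.0, 1.367]
force: [0.9, 0.1, -3.0]
width: 40.8
```

step_arm:
  linear:
    - [0,0,1]
    - [0,0,2]
    - [0,0,2]
  yaw: [0,0,0]
  gripper: [-1,-1,-1]

```text
clock: 12.32
eef_pos: [558.1, -202.0, 211.7]
tool_rot: [-3.141, -0.0, 1.367]
force: [-0.3, 0.0, -3.1]
width: 40.9
```

step_arm:
  linear:
    - [0,0,1]
    - [0,0,1.5]
    - [0,0,1.5]
  yaw: [0,0,0]
  gripper: [-1,-1,-1]

```text
clock: 12.57
eef_pos: [558.2, -202.0, 210.3]
tool_rot: [-3.141, -0.0, 1.367]
force: [-1.0, 0.3, -3.5]
width: 41.3
```

```bash
python3 go.py 558 -201.5 215 1.367
python3 look2.py l 558 -203 180
```

```text
linear [ 0.5 -0.3 -4.7] yaw -0.0 | pos [ 558.2 -202.   210.3] [-3.141 -0.     1.367] F [-0.99  0.27 -3.54] w 41.3 t 12.57
top origin 358 158 x11
scene origin 93 188 x11
```

View pics/top_l.png

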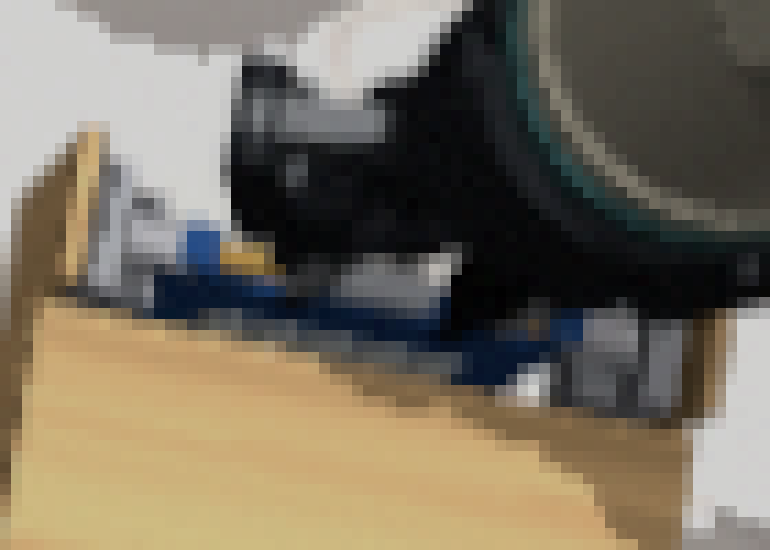

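View pics/scene_l.png

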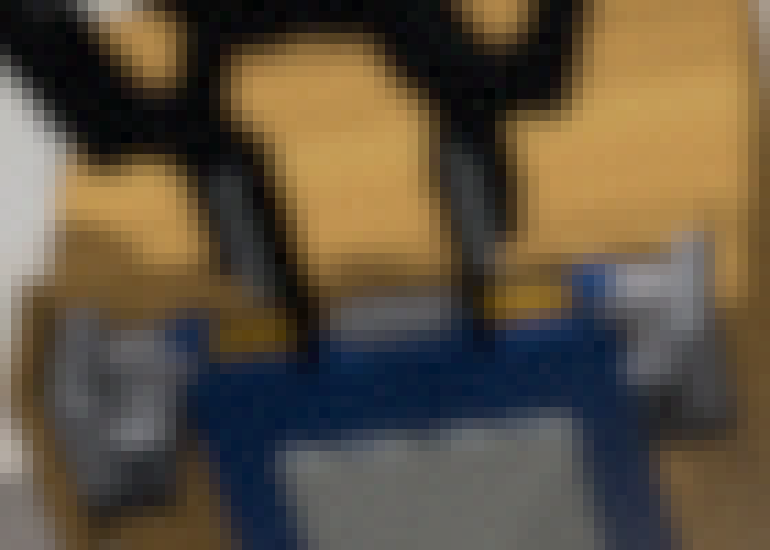

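step_arm:
  linear:
    - [0,0,1]
    - [0,0,2]
    - [0,0,2]
  yaw: [0,0,0]
  gripper: [-1,-1,-1]

```text
clock: 12.92
eef_pos: [558.1, -202.0, 208.3]
tool_rot: [-3.141, -0.0, 1.367]
force: [-0.2, 0.6, -3.2]
width: 40.8
```

step_arm:
  linear:
    - [0,0,1]
    - [0,0,2]
    - [0,0,2]
  yaw: [0,0,0]
  gripper: [-1,-1,-1]

```text
clock: 13.17
eef_pos: [558.1, -202.0, 206.3]
tool_rot: [-3.141, -0.0, 1.367]
force: [0.5, 0.4, -3.1]
width: 40.8
```

step_arm:
  linear:
    - [0,0,1]
    - [0,0,1.5]
    - [0,0,1.5]
  yaw: [0,0,0]
  gripper: [-1,-1,-1]

```text
clock: 13.42
eef_pos: [558.2, -202.0, 204.8]
tool_rot: [-3.141, -0.0, 1.367]
force: [-0.6, -0.4, -3.5]
width: 40.5
```

step_arm:
  linear:
    - [0,0,1]
    - [0,0,1]
    - [0,0,1]
  yaw: [0,0,0]
  gripper: [-1,-1,-1]

```text
clock: 13.67
eef_pos: [558.2, -202.0, 203.9]
tool_rot: [-3.141, -0.0, 1.367]
force: [1.0, -0.1, -2.4]
width: 40.7
```

step_arm:
  linear:
    - [0,0,1]
    - [0,0,1]
    - [0,0,1]
  yaw: [0,0,0]
  gripper: [-1,-1,-1]

```text
clock: 13.92
eef_pos: [558.2, -202.0, 202.9]
tool_rot: [-3.141, -0.0, 1.367]
force: [1.3, 0.2, -2.4]
width: 41.0
```

step_arm:
  linear:
    - [0,0,1]
    - [0,0,1]
    - [0,0,1]
  yaw: [0,0,0]
  gripper: [-1,-1,-1]

```text
clock: 14.17
eef_pos: [558.2, -202.0, 201.9]
tool_rot: [-3.141, -0.0, 1.367]
force: [-0.3, -1.3, -3.7]
width: 40.9
```

step_arm:
  linear:
    - [0,0,1]
    - [0,0,1]
    - [0,0,1]
  yaw: [0,0,0]
  gripper: [-1,-1,-1]

```text
clock: 14.42
eef_pos: [558.2, -202.0, 200.9]
tool_rot: [-3.141, -0.0, 1.367]
force: [-0.1, 0.4, -3.6]
width: 40.5
```

step_arm:
  linear:
    - [0,0,0.7]
    - [0,0,0.7]
    - [0,0,0.7]
  yaw: [0,0,0]
  gripper: [-1,-1,-1]

```text
clock: 14.67
eef_pos: [558.3, -202.1, 200.3]
tool_rot: [3.142, -0.0, 1.367]
force: [-0.5, -0.2, -2.6]
width: 40.7
```

step_arm:
  linear:
    - [0,0,0.7]
    - [0,0,0.7]
    - [0,0,0.7]
  yaw: [0,0,0]
  gripper: [-1,-1,-1]

```text
clock: 14.92
eef_pos: [558.6, -202.1, 199.8]
tool_rot: [3.141, -0.0, 1.367]
force: [0.7, -0.5, -1.5]
width: 41.2
```

step_arm:
  linear:
    - [0,0,0.7]
    - [0,0,0.7]
    - [0,0,0.7]
  yaw: [0,0,0]
  gripper: [-1,-1,-1]

```text
clock: 15.17
eef_pos: [558.8, -202.1, 199.2]
tool_rot: [3.14, -0.0, 1.367]
force: [0.8, -0.4, 0.0]
width: 40.6
```

step_arm:
  linear:
    - [0,1,0]
    - [0,1.5,0]
    - [0,1.5,0]
    - [0,1.5,0]
  yaw: [0,0,0,0]
  gripper: [-1,-1,-1,-1]

```text
clock: 15.5
eef_pos: [559.4, -202.2, 198.9]
tool_rot: [-3.141, -0.0, 1.367]
force: [-0.8, 1.7, 1.0]
width: 40.7
```

step_arm:
  linear:
    - [0,0,0]
    - [0,0,0]
    - [0,0,0]
  yaw: [0,0,0]
  gripper: [-1,-1,-1]

```text
clock: 15.75
eef_pos: [559.4, -202.2, 198.9]
tool_rot: [-3.141, -0.0, 1.367]
force: [-2.1, 1.8, 1.5]
width: 40.8
```

step_arm:
  linear:
    - [0,-0.4,0]
    - [0,-0.4,0.7]
    - [0,-0.4,0.7]
    - [0,-0.4,0.7]
  yaw: [0,0,0,0]
  gripper: [-1,-1,-1,-1]

```text
clock: 16.08
eef_pos: [559.4, -202.2, 198.8]
tool_rot: [3.141, -0.0, 1.367]
force: [-1.9, 1.9, 5.0]
width: 40.5
```

step_arm:
  linear:
    - [0,0,0.7]
    - [0,0,0.7]
    - [0,0,0.7]
  yaw: [0,0,0]
  gripper: [-1,-1,-1]

```text
clock: 16.33
eef_pos: [559.4, -202.2, 198.7]
tool_rot: [3.141, -0.0, 1.367]
force: [-3.1, 1.3, 9.7]
width: 40.8
```

step_arm:
  linear:
    - [0,0,-0.7]
    - [0,0,-0.7]
    - [0,0,0]
    - [0,0,0]
    - [0,0,0.7]
    - [0,0,0.7]
  yaw: [0,0,0,0,0,0]
  gripper: [-1,-1,0.0,0.0,0.1,0.1]

```text
clock: 16.83
eef_pos: [559.5, -202.6, 197.1]
tool_rot: [3.141, 0.0, 1.367]
force: [-0.8, 0.5, 6.1]
width: 46.7
```

```bash
python3 go.py 558 -201.5 215 1.367
```

```text
linear [  0.8  -1.7 -17.9] yaw -0.0 | pos [ 559.5 -202.6  197.1] [3.141 0.    1.367] F [-0.85  0.54  6.08] w 46.7 t 16.83
```

step_arm:
  linear:
    - [0,0,0.7]
    - [0,0,0.7]
    - [0,0,1.5]
    - [0,0,1.5]
    - [0,0,2.3]
    - [0,0,2.3]
  yaw: [0,0,0,0,0,0]
  gripper: [0.2,0.2,0.3,0.3,0.4,0.4]

```text
clock: 17.33
eef_pos: [559.5, -202.4, 194.2]
tool_rot: [3.141, 0.0, 1.367]
force: [-1.0, -0.1, 2.3]
width: 60.1
```

```bash
python3 go.py 558 -201.5 215 1.367
python3 look2.py m 558 -203 175
```

```text
linear [  0.6  -1.6 -20.8] yaw -0.0 | pos [ 559.5 -202.4  194.2] [3.141 0.    1.367] F [-1.04 -0.14  2.27] w 60.1 t 17.33
top origin 357 158 x11
scene origin 93 190 x11
```

View pics/scene_m.png

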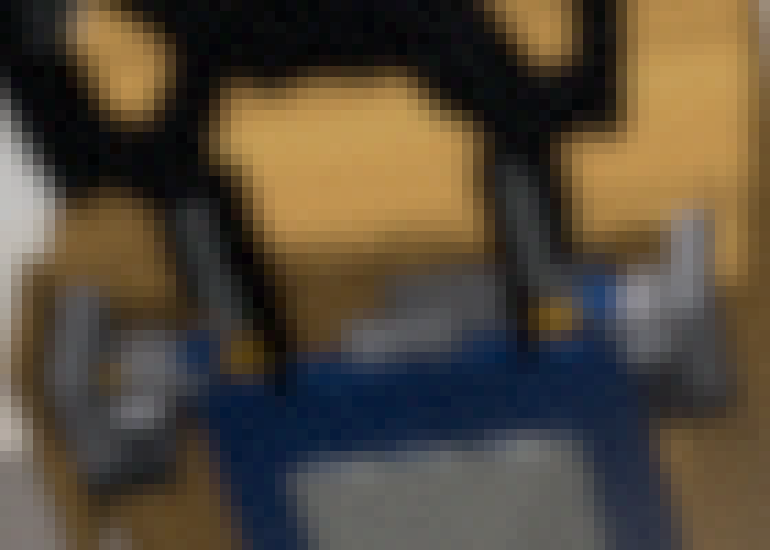

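View pics/top_m.png

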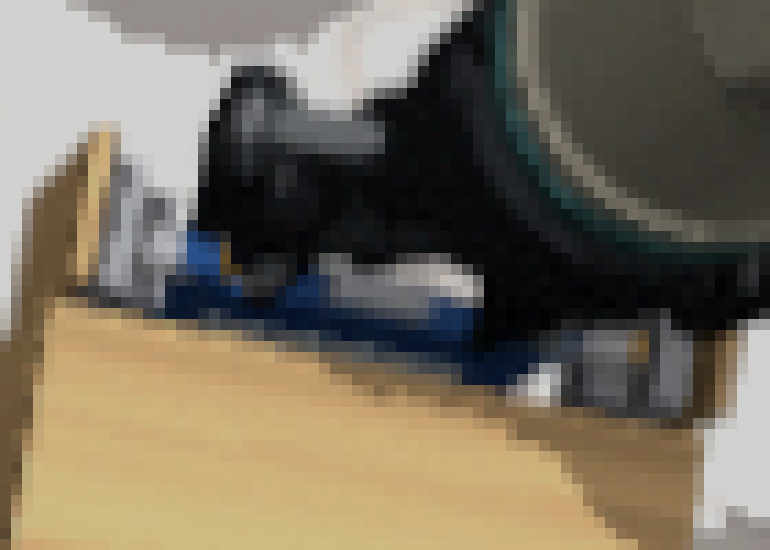

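step_arm:
  linear:
    - [0,0,0.8]
    - [0,0,0.8]
    - [0,0,1.0]
    - [0,0,1.0]
    - [0,0,1.0]
    - [0,0,1.0]
  yaw: [0,0,0,0,0,0]
  gripper: [0.5,0.5,0.7,0.85,1,1]

```text
clock: 17.93
eef_pos: [559.4, -202.2, 193.5]
tool_rot: [3.142, -0.0, 1.367]
force: [0.5, 1.3, 0.5]
width: 85.5
```

```bash
python3 go.py 558 -201.5 250 1.367
python3 look2.py n 558 -203 175
```

```text
linear [  0.4  -1.5 -56.5] yaw 0.0 | pos [ 559.4 -202.2  193.5] [ 3.142 -0.     1.367] F [0.46 1.28 0.45] w 85.5 t 17.93
top origin 357 158 x11
scene origin 93 190 x11
```

View pics/scene_n.png

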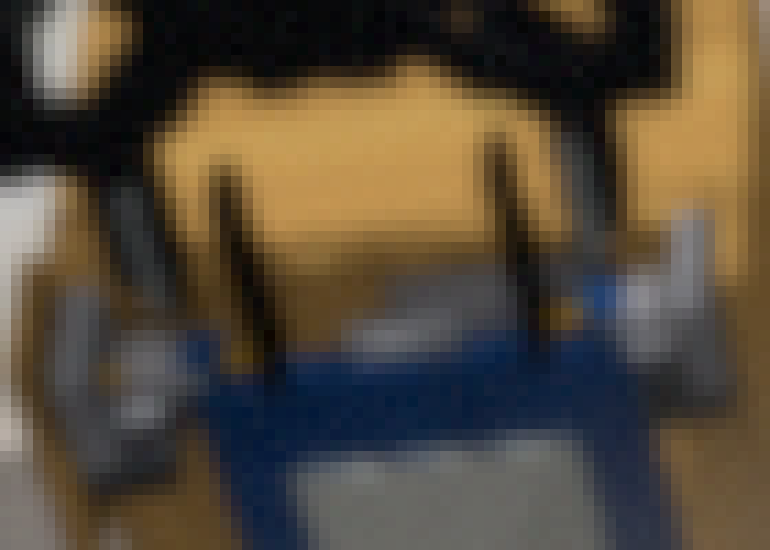

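step_arm:
  linear:
    - [0,0,-4]
    - [0,0,-12]
    - [0,0,-22]
    - [0,0,-34]
    - [0,0,-46]
    - [0,0,-60]
    - [0,0,-75]
    - [0,0,-90]
  yaw: [0,0,0,0,0,0,0,0]
  gripper: [1,1,1,1,1,1,1,1]

```text
clock: 18.7
eef_pos: [559.5, -202.3, 285.4]
tool_rot: [3.14, 0.0, 1.367]
force: [-0.2, 0.3, -0.8]
width: 85.4
```

step_arm:
  linear:
    - [20,-20,0]
    - [40,-40,0]
    - [60,-60,0]
    - [80,-80,0]
    - [100,-100,0]
    - [120,-115,0]
    - [140,-130,0]
    - [140,-130,0]
  yaw: [0,0,0,0,0,0,0,0]
  gripper: [1,1,1,1,1,1,1,1]

```text
clock: 19.37
eef_pos: [458.5, -34.2, 284.7]
tool_rot: [-3.141, -0.003, 1.373]
force: [-0.9, 0.3, -0.7]
width: 85.5
```

step_arm:
  linear:
    - [20,0,0]
    - [50,0,0]
    - [80,0,0]
    - [100,0,0]
    - [100,0,0]
    - [100,0,0]
  yaw: [0,0,0,0,0,0]
  gripper: [1,1,1,1,1,1]

```text
clock: 19.87
eef_pos: [481.2, 59.8, 284.3]
tool_rot: [3.14, -0.0, 1.369]
force: [-0.2, -0.6, -0.4]
width: 85.5
```

```bash
python3 go.py 558 -201.5 250 1.367
python3 look2.py o 558 -203 175
python3 - <<'E'
from h import *
im=dict(np.load("scene_o.npz"));cv2.imwrite("pics/full_o.png",cv2.resize(np.clip(im["frame"][...,::-1]*1.4,0,255).astype(np.uint8),(800,600)))
E
```

```text
linear [-240.7  127.5   34.3] yaw 0.002 | pos [481.2  59.8 284.3] [ 3.14  -0.     1.369] F [-0.24 -0.6  -0.44] w 85.5 t 19.87
top origin 357 158 x11
scene origin 93 190 x11
```

View pics/scene_o.png

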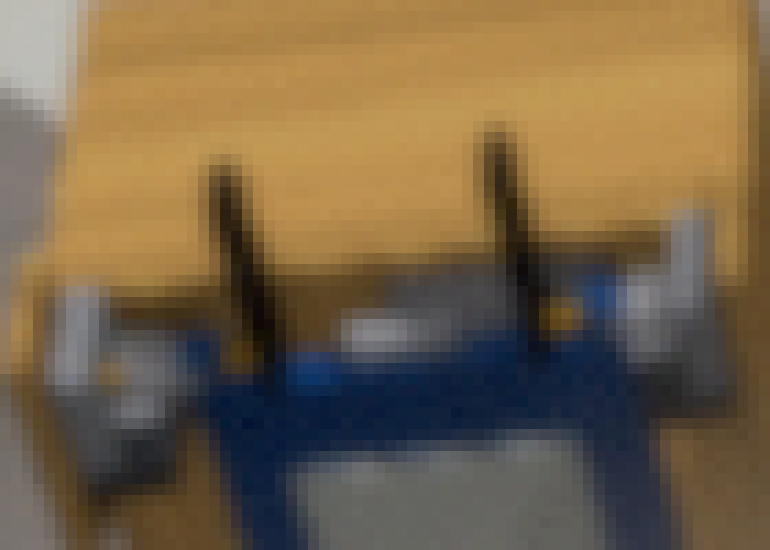

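View pics/top_o.png

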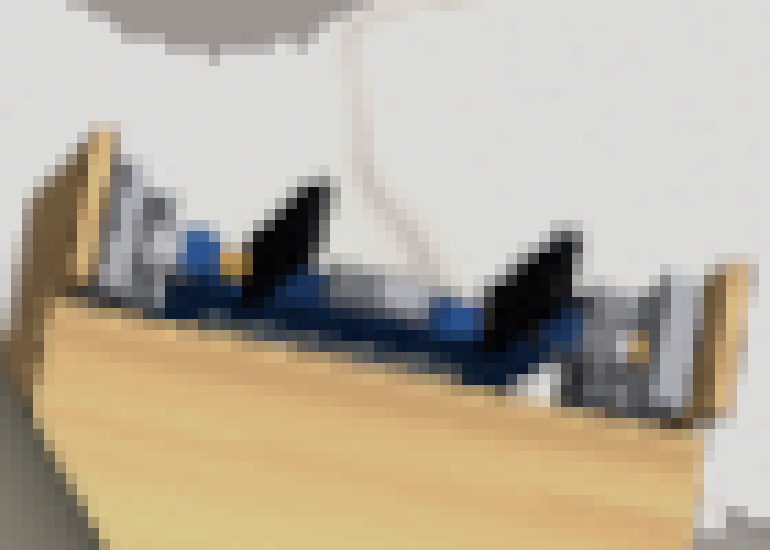

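View pics/full_o.png

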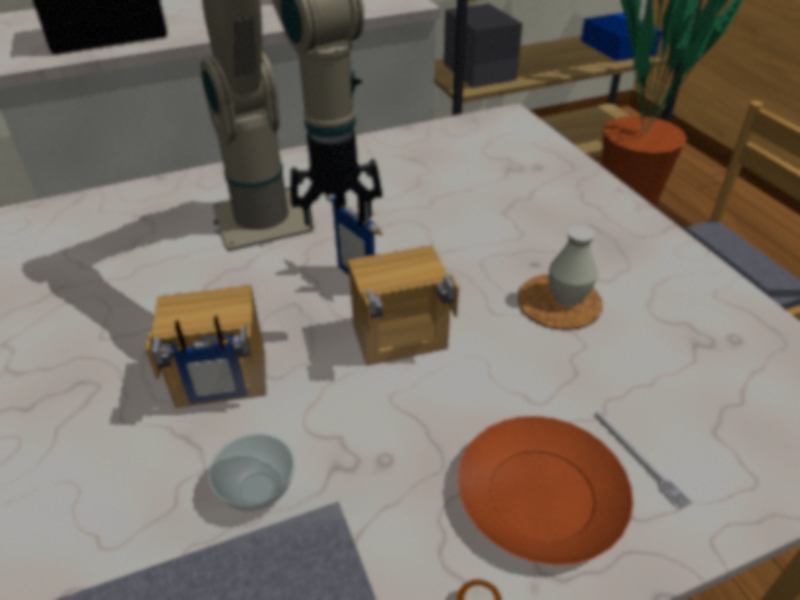

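```bash
python3 - <<'E'
from h import *
from fit2 import proj
t=-.204;d=np.array([559.4,-202.2])
ex=np.array([np.cos(t),np.sin(t)]);ey=np.array([-np.sin(t),np.cos(t)])
for c,o in(("top",(357,158)),("scene",(93,190))):
    im=cams.get_image(c)
    for a,n in((9,"front"),(-9,"back")):
        q=[(proj(im,[[*(d+ex*a+ey*s*29.5),158.7+52]])[0]-o+.5)*11 for s in(1,-1)]
        print(c,n,q[0].round(),q[1].round(),np.hypot(*(q[0]-q[1])).round(1))
for c in("top","scene"):
    im=cams.get_image(c);P=world(im)
    for n in("mill","vase","bowl","door"):
        for r in cams.regions_of(c,n)[:2]:
            print(c,n,round(r["conf"],2),np.round(r["pixel"],1),np.nanmedian(P[r["pixels"]],0).round())
E
python3 look2.py p 558 -203 175; python3 go.py 558 -201.5 250 1.367
python3 - <<'E'
import numpy as np
for c in("top","scene"):
    a=np.load(f"{c}_o.npz")["frame"].astype(int);b=np.load(f"{c}_p.npz")["frame"].astype(int)
    z=np.load(f"{c}0.npz")["frame"].astype(int)
    print(c,abs(a-b).max(), abs(a-b).mean())
E
```

```text
top front [320. 184.] [570. 235.] 255.0
top back [309. 258.] [560. 309.] 255.8
scene front [502. 180.] [226. 216.] 278.5
scene back [504. 126.] [232. 161.] 274.8
top vase 0.75 [134.3 193.8] [533. 495. 113.]
top vase 0.51 [393.8 208.7] [ 495. -205.  167.]
top bowl 0.91 [369.8 131.4] [ 755. -191.   25.]
top door 0.91 [392.9 184.2] [ 557. -210.  159.]
top door 0.88 [259.8 276.1] [321. 136. 174.]
scene mill 0.44 [137.4 218.8] [ 509. -188.  123.]
scene vase 0.86 [366.1 173.9] [562. 492.  96.]
scene vase 0.58 [118.  216.1] [ 559. -232.  185.]
scene bowl 0.93 [160.3 302. ] [ 723. -183.   29.]
scene bowl 0.17 [255.6 191.4] [525. 156.  99.]
scene door 0.75 [132.3 233.2] [ 564. -205.  111.]
scene door 0.66 [219.5 148.9] [310. 125. 132.]
top origin 357 158 x11
scene origin 93 190 x11
linear [-239.5  128.6   33.5] yaw 0.0 | pos [480.6  59.1 283.5] [-3.142 -0.     1.367] F [-1.03  0.17  0.23] w 85.3 t 20.67
top 64 0.5652482774522569
scene 14 0.6886867947048612
```

```bash
python3 -c "
from cell import ctrl
print(ctrl.finish_job())"
```

```text
the job is handed in; nothing more can be done
None
```

The blue guard door now hangs on the mill's case with both pins out. I handed the job in at about 21 s on the clock; no verdict was reported.

- **Lift-off:** I pinched the two tabs and lifted the door off the empty case. The wrist force read about 3 N with the door's weight. Closing the fingers pressed the door down with about 14 N for a moment, because the pads swing forward as they shut.
- **Placing:** I carried it across in front of the cases and lowered it between the mill's seats in steps of 2 mm and then under 1 mm. A first light touch on one flank of the V notch was eased off with a 1.5 mm shift forward. The door then came to a firm stop with the hinge axis about 159 mm above the table. The deepest press to confirm the stop was about 13 N. I followed the pads' upward swing while letting the pins out.

**Last checks:**
- **Pins and height:** The tab spacing measured 257 pixels in the top view against 255 predicted for pins fully out, and 273 against 275 in the scene view. The tab positions also fit the height felt. I had no direct reading of the pin joints.
- **Bowl and vase:** Both sit within 1–3 mm of where they started.
- **Mill:** It is now mostly hidden behind the door, found only weakly by the scene camera and not at all by the top camera. No contact with it was felt.
- **Stillness:** I compared two pictures by their overall pixel difference: 14 levels at most in the scene view and 64 in the top view. I did not trace where the top-view change was, so stillness was not checked separately at the door.

The two cameras disagreed by up to about 2 mm on the sideways position above the seat. I split the difference, and the door went in without touching the cheeks.

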